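Set the try square on the knob mark of a drawer front

ROBOT

A 7-joint arm with a two-finger parallel gripper is mounted at the origin on the work surface. World frame = base frame: x ahead of the robot, y to its left, z up, the work surface at z = 0. Lengths are in m, angles in rad, forces in N, time in s.
With the tool pointing down it reaches from about 0.4 to 0.875 m from the base axis. Payload 19.3 kg.
Tool frame: the origin (TCP) lies on the centre line of the jaws, within the pads' length; the fingertips stand 14 mm ahead of it and the grasp point (between the pads) lies 5 mm behind it (bot.tip_extent is the distance from the TCP to the fingertips, in m); z points along the fingers, y is the line along which they close (so a half turn about z gives the same grasp; the last joint's range is limited). The gripper opens to 85 mm and grips with 20 to 120 N. Pads are 22 mm wide; open, the fingers measure 114 mm over their backs; the gripper's body (76 mm by 85 mm) begins 54 mm behind the grasp point. The pads swing forward as they close: fully open they stand 13 mm farther back than shut.
Start: joints at [1.134, 0.521, -0.036, 1.599, 0.021, 1.021, -0.113], TCP at [0.224, -0.583, 0.245] pointing down, gripper open.
Joint ranges: [-2.91, 2.91], [-0.3, 2.13], [-1.5, 1.42], [0.17, 2.43], [-1.26, 4.41], [0.16, 1.93], [-2.52, 2.52]. Speed limits (rad/s): [1.89, 1.89, 2.39, 2.39, 3.01, 3.01, 3.01].

INTERFACE

Orientations are given as [roll, pitch, yaw] about the fixed x, y, z axes, in that order (R = Rz(yaw) Ry(pitch) Rx(roll)).
In Python, from workcell import monitor, grab_frame, camera_model, bot gives the robot as it stands.
- The arm moves only by the tool move_arm, never from a script. Its argument "moves" is a list of rows, each a list of 4 numbers: the shift along the world's x, y, z in mm, then the turn about the world's z in rad. A call has 1 to 12 rows; each row is the pose to reach, as a shift and turn from the pose commanded when the call began; what a row does not reach only later rows make up. A row lasts 1/8 s, in which the tool goes at most 62.5 mm and 10.7 degrees, less where a joint would pass 70% of its speed; a pose out of reach is approached as far as the arm can. A call with a gripper value outside its range is refused whole. "gripper" is the opening, from 0 (shut) to 1 (fully open), set as the call begins (left out, the last holds). The fingers move at their own pace and stop on an object; "newtons" is the grip in N (left out, the last holds). Time passes only in rows, so rows that repeat a pose let the fingers close. It gives the time, the measured TCP pose, the force, the opening and the grip force at its end, in the units of the state.
- monitor.observe(): the state, without advancing time (a new reading comes with each control period).
- grab_frame(name): name is "scene" or "top"; returns the picture (400x640x3 uint8, blue, green, red); there is no depth.
- camera_model(name): a dict with "vfov" (degrees; the focal length in pixels is half the picture's height over the tangent of half this angle, whatever the lens; pixels are square), "cx", "cy" (the principal point, pixels), "R" (3x3) and "t" (3): a world point X has camera coordinates R X + t. Camera axes: x right, y down, z forward; pixel columns grow to the right and rows downward; lengths in m; the calibration is good to about 2 mm. A picture is of the moment at which its call begins. camera_model takes no time and is no camera call.
- bot.job_done(): hands the job in; it is judged then, once.
The state is a dict: "clock": time; "qpos": joint angles; "qd": joint speeds; "joint_efforts": joint torques, N m; "position": TCP position; "tool_rot": TCP orientation; "force": force on the tool from outside, world axes, zero at the start; "moment": the same for the moment, N m; "grip_width": finger opening in m; "finger_force": force on a finger pad.
Only numpy, scipy, OpenCV 4.12 (cv2) and the standard library are available. Lean on these libraries where they do the work, as an engineer would, in place of code of your own. Each camera call takes 0.05 s, during which the arm holds its last target. There are 200 camera calls.

TASK

The pantry drawer front is about to be marked out for its new knob. Clear the sanding block off the front and set it down the same way up on the counter or mat, and bring the try square up so that its stock sits flush along the front's marked edge, blade flat on the face, with the outer edge of the blade on the pencil mark. Do not shift the drawer front, and leave the other things where they are.

Things in the scene. Friction and masses are not known exactly. Their poses are not given: they have to be found in the camera images.
- front: oak drawer front, a loose slab 140 (x) x 420 (y) x 20 (z) mm, 0.78 kg, lying face up on a thin black rubber mat (3 mm thick, 220 x 480 mm, fixed to the counter). Origin: centre of its underside; its x axis points across it, away from the robot, y along it to the left, z up. It slips on the mat at about 5 to 9 N of push; the square slides on it at 1 to 2.5 N
- mark (a point): the pencil mark for the knob: a dark line 3 mm wide on a strip of masking tape, in the middle of the front's long edge on the robot's side, running 32 mm in from that edge square to it and also down the edge. The point lies on the mark's centre line, on the top corner of that edge; axes as the front's. It is 70 mm (-x) from the front's middle, 20 mm above its underside
- square: try square: dark wooden stock and a steel blade 180 x 40 x 4 mm leaving one end of it at a right angle. Lies loose on the front right of the mark, blade on the face, stock hanging off the robot-side edge, 3-5 cm short. Origin: corner where the blade's outer edge meets the stock's inner face, 2 mm above the blade's underside. x along the blade to its tip: blade x 0 to 180, y 0 to 40 mm
- toe (a point): free end of the square's stock, on its inner face, 120 mm along the square's y from its origin (axes as the square's). The stock is 30 x 120 x 20 mm: in the square's axes x -30 to 0, y 0 to 120, z -10 to 10 mm, so its underside is 8 mm below the blade's. The blade's outer edge is the one level with the stock's other end
- balance (a point): the square's balance point (0.28 kg), on the blade 69 mm from the stock's inner face and 28 mm from the blade's outer edge; while it is over the front the square lies flat
- block: cork sanding block wrapped in grey abrasive below, 60 (x) x 110 (y) x 40 (z) mm, 0.12 kg, standing on the front where the blade has to lie. Origin: centre of its underside
- pencil: carpenter's pencil, 115 mm long (x) x 14 x 8 mm, lying on the left part of the front; leave it. Origin: centre of its underside
- tape_measure: tape measure, 75 x 42 x 60 mm, on the counter to the right; leave it. Origin: centre of its underside
- tape_roll: roll of masking tape lying flat, 104 mm across, 36 mm high, on the counter to the right; leave it. Origin: centre of its underside
- screwdriver: screwdriver with a black handle, 200 mm long, lying on the counter to the right; leave it. Origin: at about its middle, on the counter
- mug: white mug, 82 mm across, 95 mm high, on the counter to the left; leave it. Origin: centre of its underside

How it is judged:
At the end, for the whole second after the job is handed in: stock's inner face within 2 mm of the marked edge at both its ends, blade flat on the face, its outer edge within 4 mm of the middle of the pencil mark; sanding block flat, abrasive side down, on counter or mat; front within 15 mm of where it was; all at rest (x of square in the frame of mark between -0.002 and 0.002 m and x of toe in the frame of mark between -0.002 and 0.002 m and y of square in the frame of mark between -0.004 and 0.004 m and z of square in the frame of mark between 0 and 0.004 m and angle between the z axis of square and the z axis of front, either way round below 0.03 rad and height (world z) of block between -0.004 and 0.008 m and angle between block's own z axis and vertical below 0.1 rad and distance of front from where it was at the start of the episode below 0.015 m and linear speed of each of square, block below 0.01 m/s); the robot touches nothing.
It fails at once if the drawer front is shifted by more than 15 mm (distance of front from where it was at the start of the episode above 0.015 m).
It fails at once if the pencil is moved by more than 30 mm (distance of pencil from where it was at the start of the episode above 0.03 m).
It fails at once if another thing on the counter is moved by more than 30 mm (distance of any of tape_measure, tape_roll, screwdriver, mug from where it was at the start of the episode above 0.03 m).
It also fails if it takes over 72 s, if anything falls off the work surface, if the arm or the gripper's body presses on something with over 40 N, if the wrist force passes 120 N, or if a joint passes its speed limit or range.

## Working session

There is one attempt and no reset: what is moved stays moved. The work goes in short steps, Python scripts to look and compute and a tool call to move; the robot and the scene stay as the last step left them, time stands still between calls to the robot, and variables do not carry over. Pictures are saved under pics/ and viewed, at most 10 in all, crops included, and the job is handed in when it is done.

Besides the shell and the picture viewer there is one more tool, called after "Emit:" by a JSON object that holds its "api" and its "payload", one argument or row to a line. move_arm: Moves the arm, as the interface text tells. Its arguments: {"type":"object","properties":{"moves":{"type":"array","items":{"type":"array","items":{"type":"number"}}},"gripper":{"type":"number"},"newtons":{"type":"number"}},"required":["moves"]}

```bash
mkdir -p pics; ls; python3 - <<'E'
from workcell import monitor, grab_frame, camera_model, bot
import cv2
for n in("top","scene"):
    cv2.imwrite(f"pics/{n}0.png",grab_frame(n)); m=camera_model(n); print(n,m)
s=monitor.observe(); print(s)
E
```

```text
pics
top {'vfov': 49.65729444167455, 'cx': 319.66816031176734, 'cy': 197.7157842841899, 'R': array([[-0.02531975, -0.99958462, -0.01376607],
       [-0.9816503 ,  0.02746423, -0.18870189],
       [ 0.18900158,  0.00873558, -0.98193793]]), 't': array([-0.0219274 ,  0.53800569,  1.38638761])}
scene {'vfov': 49.142221143530804, 'cx': 317.1958900554066, 'cy': 198.65801359560356, 'R': array([[-0.76825049,  0.6398198 , -0.02053787],
       [ 0.36948673,  0.41699767, -0.83041707],
       [-0.52275304, -0.64555679, -0.55676358]]), 't': array([ 0.41661034, -0.13522088,  1.5053193 ])}
{'clock': 0.1, 'qpos': array([ 1.1337823 ,  0.52194583, -0.03628634,  1.59992294,  0.02120213,
        1.02106934, -0.11283352]), 'qd': array([-0.00106083, -0.00209367, -0.00160881, -0.00057703, -0.00102033,
       -0.00057202, -0.00065209]), 'joint_efforts': array([ 3.13581841e-03, -9.28488779e+01,  1.98375553e+00, -3.70529437e+01,
        1.80505298e-02,  5.46872689e-03,  5.85475668e-07]), 'position': array([ 0.22400602, -0.58319505,  0.24479912]), 'tool_rot': array([-3.14063596e+00,  8.73944570e-05,  3.66734547e-01]), 'force': array([-0.57623539, -0.55182915, -0.82808061]), 'moment': array([-0.02126884,  0.05936242, -0.06315265]), 'finger_force': 0.0, 'grip_width': 0.08530094776570889}
```

View pics/top0.png

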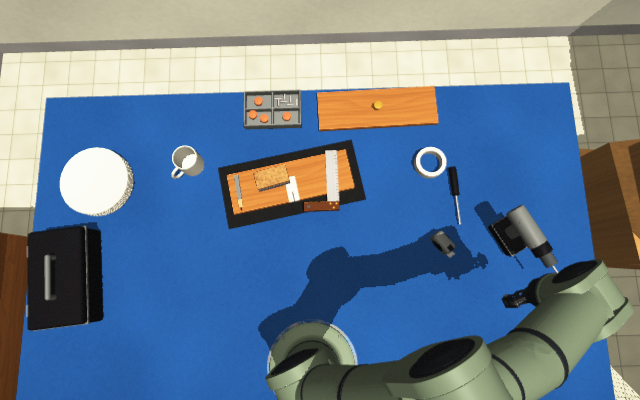

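View pics/scene0.png

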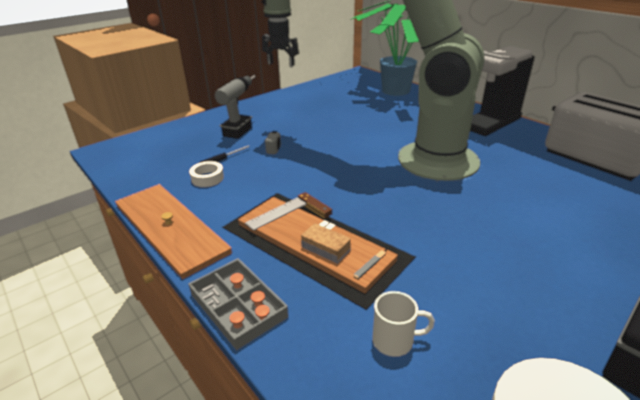

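```bash
python3 - <<'E'
import cv2
a=cv2.imread("pics/top0.png")[135:235,215:370]; cv2.imwrite("pics/c1.png",cv2.resize(a,None,fx=5,fy=5,interpolation=cv2.INTER_CUBIC))
a=cv2.imread("pics/scene0.png")[180:300,220:420]; cv2.imwrite("pics/c2.png",cv2.resize(a,None,fx=4,fy=4,interpolation=cv2.INTER_CUBIC))
E
```

```text
(no output)
```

View pics/c1.png

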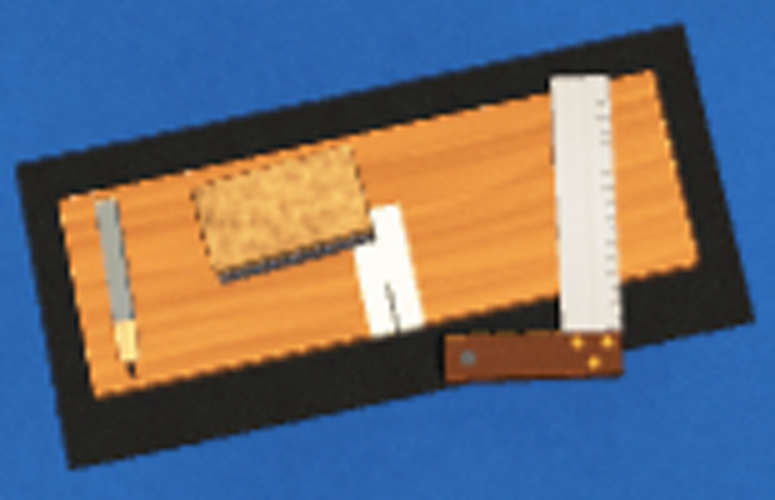

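View pics/c2.png

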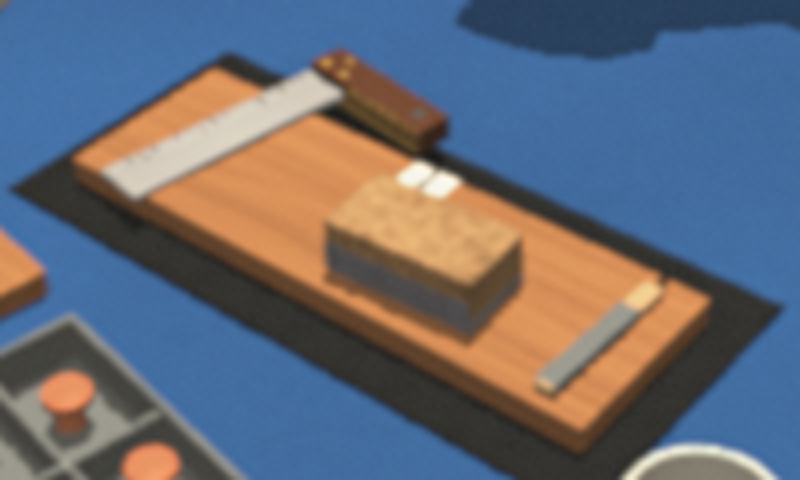

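```bash
cat > h.py <<'E'
import numpy as np
from workcell import camera_model
from scipy.optimize import least_squares
def ray(name,uv,z):
    m=camera_model(name); f=200/np.tan(np.radians(m["vfov"]/2)); R,t=m["R"],m["t"]
    uv=np.atleast_2d(np.array(uv,float)); z=np.broadcast_to(z,len(uv))
    d=np.c_[(uv[:,0]-m["cx"])/f,(uv[:,1]-m["cy"])/f,np.ones(len(uv))]@R
    c=-R.T@t
    return c+d*((z-c[2])/d[:,2])[:,None]
def crop(p,s,x0,y0): return (np.array(p,float)+.5)/s-.5+[x0,y0]
def fit(loc,w):
    # 2D pose of local pts -> world pts
    loc=np.array(loc,float); w=w[:,:2]
    def tf(p): c,s=np.cos(p[2]),np.sin(p[2]); return loc@np.array([[c,s],[-s,c]])+p[:2]
    r=least_squares(lambda p:(tf(p)-w).ravel(),[*w.mean(0),0.1]); return r.x,np.round((tf(r.x)-w)*1000,1)
E
python3 - <<'E'
from h import *
T=lambda p,z:ray("top",crop(p,5,215,135),z); S=lambda p,z:ray("scene",crop(p,4,220,180),z)
F=[[.07,.21],[.07,-.21],[-.07,-.21],[-.07,.21]]
p,e=fit(F,T([[60,200],[655,70],[697,265],[96,397]],.023)); print("front top",p,e.tolist())
p,e=fit([F[2],F[1],F[0],F[3]],S([[220,68],[75,160],[580,437],[710,300]],.023)); print("front scene",p,e.tolist())
print("mark",T([[388,285],[398,329]],.023))
Q=[[.18,0],[.18,.04],[0,0],[0,.12],[-.03,0],[-.03,.12]]
p,e=fit(Q,T([[608,75],[551,77],[622,332],[445,335],[622,376],[445,381]],[.027,.027,.035,.035,.035,.035])); print("square",p,e.tolist())
p,e=fit([[.18,0],[.18,.04],[-.03,0],[-.03,.12]],S([[103,172],[137,198],[342,50],[446,120]],[.027,.027,.035,.035])); print("square scene",p,e.tolist())
B=[[.03,.055],[.03,-.055],[-.03,-.055],[-.03,.055]]
p,e=fit(B,T([[195,187],[352,148],[375,235],[220,270]],.063)); print("block",p,e.tolist())
p,e=fit([B[1],B[0],B[3]],S([[328,225],[470,290],[520,240]],.063)); print("block scene",p,e.tolist())
print("mug,roll", ray("top",[[186,162],[430,162]],[0.05,.036]))
E
```

```text
front top [0.60374274 0.06328505 0.19164127] [[-0.0, 1.0], [-0.9, 0.7], [0.6, -2.5], [0.3, 0.8]]
front scene [0.60848789 0.06409069 0.18550821] [[2.2, -0.3], [-1.0, -2.0], [-2.2, -0.7], [1.1, 3.1]]
mark [[0.56643995 0.05693308 0.023     ]
 [0.53578532 0.05055441 0.023     ]]
square [ 0.52874631 -0.10039376  0.01188624] [[-0.7, -0.8], [-0.9, -0.2], [1.5, 0.3], [-1.2, 1.4], [1.4, -1.1], [0.1, 0.5]]
square scene [ 0.53376629 -0.09985318  0.00538343] [[1.4, -0.9], [2.8, -0.3], [-1.0, -0.6], [-3.2, 1.9]]
block [0.61119465 0.12166775 0.22354172] [[-0.4, -0.3], [0.1, -2.2], [1.9, -0.8], [-1.6, 3.3]]
block scene [0.62001996 0.12677919 0.23672102] [[2.2, -3.3], [1.4, 1.6], [-3.6, 1.7]]
mug,roll [[ 0.67362562  0.41450944  0.05      ]
 [ 0.65334616 -0.41456599  0.036     ]]
```

Emit:
{"api": "move_arm", "payload": {
  "moves": [
    [33, 59, 0, 0.12],
    [65, 118, 0, 0.24],
    [98, 177, 0, 0.36],
    [130, 236, 0, 0.48],
    [163, 295, 0, 0.6],
    [196, 354, 0, 0.72],
    [228, 413, 0, 0.84],
    [261, 472, -10, 0.96],
    [293, 531, -20, 1.08],
    [326, 590, -30, 1.2],
    [358, 649, -40, 1.32],
    [391, 707, -45, 1.43]
  ],
  "gripper": 1
}}

```text
clock: 1.6
position: [0.5863, 0.0725, 0.2062]
tool_rot: [-3.141, 0.0, 1.8]
force: [1.2, -0.6, 0.1]
grip_width: 0.0856
finger_force: 0.0
```

Emit:
{"api": "move_arm", "payload": {
  "moves": [
    [0, 0, 0, 0],
    [0, 0, 0, 0]
  ]
}}

```text
clock: 1.85
position: [0.5853, 0.0706, 0.2062]
tool_rot: [-3.14, 0.0, 1.797]
force: [0.3, -1.8, 0.3]
grip_width: 0.0852
finger_force: 0.0
```

```bash
python3 - <<'E'
from workcell import *
import cv2
print(monitor.observe()["qpos"],bot.tip_extent)
a=grab_frame("scene")[130:300,200:430]; cv2.imwrite("pics/c3.png",cv2.resize(a,None,fx=3.4,fy=3.4,interpolation=cv2.INTER_CUBIC))
E
```

```text
[ 0.15254658  0.55563535 -0.536266    1.71492697  0.33418608  0.96452417
 -0.28496568] 0.014
```

View pics/c3.png

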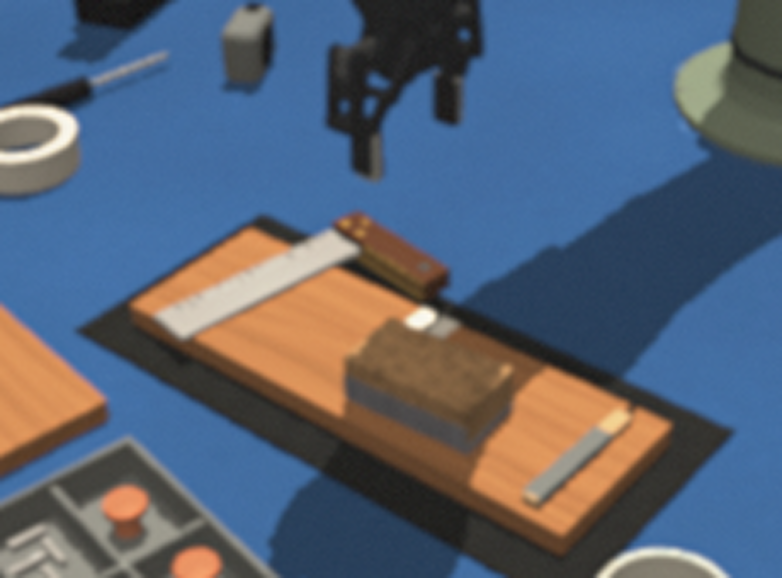

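Emit:
{"api": "move_arm", "payload": {
  "moves": [
    [29, 53, 0, 0],
    [29, 53, -50, 0],
    [29, 53, -100, 0],
    [29, 53, -130, 0],
    [29, 53, -158, 0],
    [29, 53, -158, 0],
    [29, 53, -158, 0]
  ]
}}

```text
clock: 2.78
position: [0.6152, 0.1234, 0.0501]
tool_rot: [3.14, 0.0, 1.796]
force: [-0.3, -0.6, 0.0]
grip_width: 0.0855
finger_force: 0.0
```

Emit:
{"api": "move_arm", "payload": {
  "moves": [
    [0, 0, 0, 0],
    [0, 0, 0, 0],
    [0, 0, 0, 0],
    [0, 0, 0, 0],
    [0, 0, 0, 0],
    [0, 0, 0, 0]
  ],
  "gripper": 0,
  "newtons": 20
}}

```text
clock: 3.52
position: [0.6152, 0.1238, 0.05]
tool_rot: [3.14, 0.0, 1.797]
force: [-2.2, -1.8, 9.2]
grip_width: 0.0597
finger_force: 19.7
```

Emit:
{"api": "move_arm", "payload": {
  "moves": [
    [0, 0, 25, 0],
    [0, 0, 60, 0],
    [-15, 25, 90, 0],
    [-40, 65, 100, 0],
    [-75, 115, 100, 0],
    [-105, 165, 100, 0],
    [-135, 215, 100, 0],
    [-165, 256, 90, 0],
    [-165, 256, 60, 0],
    [-165, 256, 30, 0],
    [-165, 256, 30, 0],
    [-165, 256, 30, 0]
  ]
}}

```text
clock: 5.03
position: [0.4501, 0.3803, 0.08]
tool_rot: [3.141, -0.001, 1.797]
force: [-0.2, -0.0, -0.3]
grip_width: 0.0597
finger_force: 23.5
```

Emit:
{"api": "move_arm", "payload": {
  "moves": [
    [0, 0, -25, 0],
    [0, 0, -40, 0],
    [0, 0, -48, 0],
    [0, 0, -51, 0],
    [0, 0, -52, 0],
    [0, 0, -52, 0]
  ]
}}

```text
clock: 5.78
position: [0.4498, 0.3801, 0.0271]
tool_rot: [3.141, -0.0, 1.797]
force: [0.2, -0.3, -1.4]
grip_width: 0.06
finger_force: 23.5
```

Emit:
{"api": "move_arm", "payload": {
  "moves": [
    [0, 0, 0, 0],
    [0, 0, 0, 0],
    [0, 0, 0, 0],
    [0, 0, 0, 0],
    [0, 0, 0, 0],
    [0, 0, 30, 0],
    [0, 0, 80, 0],
    [0, 0, 130, 0],
    [0, 0, 130, 0]
  ],
  "gripper": 1
}}

```text
clock: 6.9
position: [0.4509, 0.3811, 0.1604]
tool_rot: [3.137, -0.003, 1.796]
force: [0.3, -0.3, -2.0]
grip_width: 0.0854
finger_force: 0.0
```

```bash
python3 - <<'E'
from workcell import *
import cv2
a=grab_frame("scene")[170:370,220:520]; cv2.imwrite("pics/c4.png",cv2.resize(a,None,fx=2.66,fy=2.66,interpolation=cv2.INTER_CUBIC))
E
```

```text
(no output)
```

View pics/c4.png

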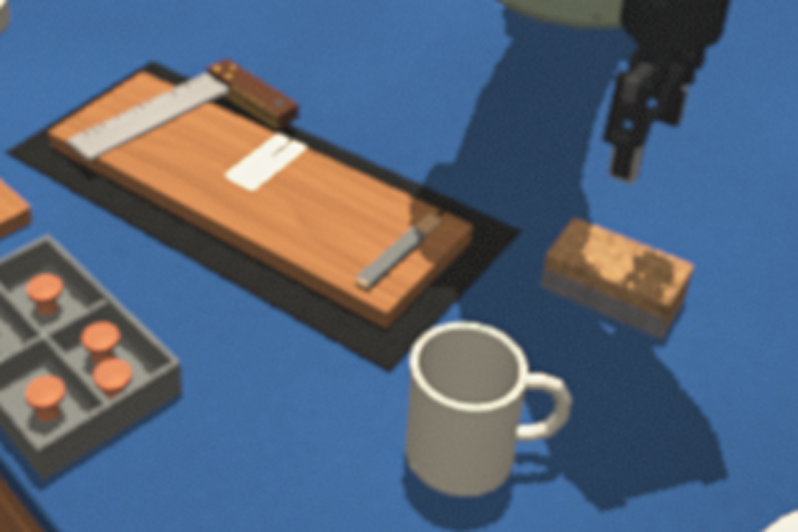

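Emit:
{"api": "move_arm", "payload": {
  "moves": [
    [14, -42, 0, -0.16],
    [28, -84, 0, -0.33],
    [42, -125, 0, -0.49],
    [56, -167, 0, -0.65],
    [70, -209, 0, -0.81],
    [84, -251, 0, -0.97],
    [98, -293, 0, -1.14],
    [112, -335, 0, -1.3],
    [126, -376, 0, -1.46],
    [140, -418, 0, -1.62],
    [154, -460, 0, -1.787],
    [154, -460, 0, -1.787]
  ],
  "gripper": 0.62
}}

```text
clock: 8.45
position: [0.6034, -0.084, 0.1554]
tool_rot: [3.14, 0.002, 0.003]
force: [0.0, 1.2, -1.0]
grip_width: 0.0528
finger_force: 0.0
```

Emit:
{"api": "move_arm", "payload": {
  "moves": [
    [0, 0, 0, 0],
    [0, 0, 0, 0]
  ]
}}

```text
clock: 8.7
position: [0.6033, -0.079, 0.1563]
tool_rot: [-3.141, 0.001, 0.012]
force: [-0.3, -0.9, -0.6]
grip_width: 0.0526
finger_force: 0.0
```

```bash
python3 - <<'E'
from workcell import *
import cv2
print(monitor.observe()["qpos"])
a=grab_frame("scene")[120:260,210:390]; b=grab_frame("top")[130:240,210:370]
a=cv2.resize(a,None,fx=4,fy=4,interpolation=cv2.INTER_CUBIC)[:, :720]
cv2.imwrite("pics/c5.png",a); cv2.imwrite("pics/t5.png",cv2.resize(b,None,fx=5,fy=5,interpolation=cv2.INTER_CUBIC))
E
```

```text
[ 0.0660809   0.59896238 -0.04810123  1.72220846  0.03644868  0.82220034
 -1.55747211]
```

View pics/c5.png

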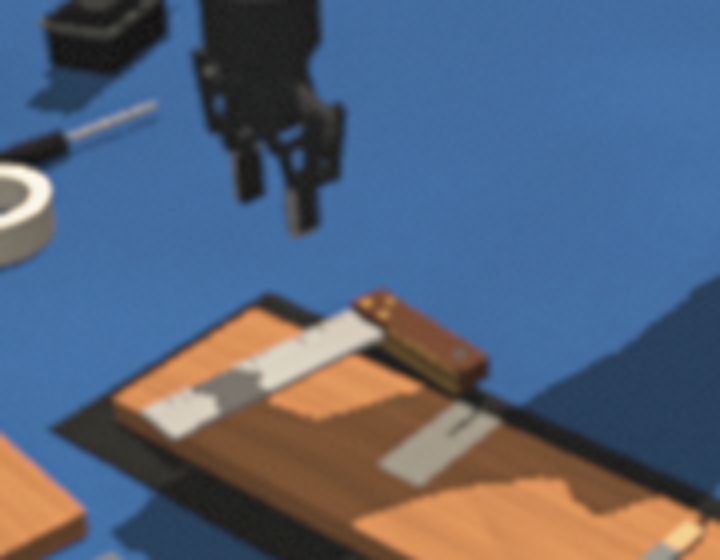

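```bash
python3 - <<'E'
from h import *
m=camera_model("scene"); f=200/np.tan(np.radians(m["vfov"]/2))
for z in (.12,.13,.14,.15,.16):
    c=m["R"]@[.6033,-.079,z]+m["t"]; print(z, f*c[0]/c[2]+m["cx"], f*c[1]/c[2]+m["cy"])
print(crop([274,215],4,210,120))
E
```

```text
0.12 279.9836846068955 181.9296819753207
0.13 279.729508271862 178.74153184977513
0.14 279.47289828592835 175.522856284393
0.15 279.21381952890835 172.27321476441992
0.16 278.9522362015871 168.99215825799914
[278.125 173.375]
```

Emit:
{"api": "move_arm", "payload": {
  "moves": [
    [2, 0, -40, 0],
    [2, 0, -80, 0],
    [2, 0, -105, 0],
    [2, 0, -115, 0],
    [2, 0, -115, 0],
    [2, 0, -115, 0]
  ]
}}

```text
clock: 9.55
position: [0.6063, -0.0801, 0.0429]
tool_rot: [3.142, -0.002, 0.01]
force: [-0.2, -0.6, 0.7]
grip_width: 0.0529
finger_force: 0.0
```

Emit:
{"api": "move_arm", "payload": {
  "moves": [
    [0, 0, -2, 0],
    [0, 0, -4, 0],
    [0, 0, -4, 0],
    [0, 0, -4, 0]
  ]
}}

```text
clock: 10.05
position: [0.6056, -0.0801, 0.0378]
tool_rot: [-3.142, 0.0, 0.01]
force: [0.0, -0.5, -0.2]
grip_width: 0.053
finger_force: 0.0
```

Emit:
{"api": "move_arm", "payload": {
  "moves": [
    [0, 0, -1, 0],
    [0, 0, -2, 0],
    [0, 0, -2, 0],
    [0, 0, -2, 0]
  ]
}}

```text
clock: 10.55
position: [0.6056, -0.0801, 0.0357]
tool_rot: [-3.142, 0.0, 0.01]
force: [-0.9, -0.5, -0.6]
grip_width: 0.0532
finger_force: 0.0
```

Emit:
{"api": "move_arm", "payload": {
  "moves": [
    [0, 0, -1, 0],
    [0, 0, -1, 0],
    [0, 0, -1, 0]
  ]
}}

```text
clock: 10.92
position: [0.6057, -0.0802, 0.0347]
tool_rot: [3.142, 0.0, 0.01]
force: [-0.1, -0.1, -0.4]
grip_width: 0.0529
finger_force: 0.0
```

```bash
python3 - <<'E'
from workcell import *
import cv2
a=grab_frame("scene")[170:270,230:350]
cv2.imwrite("pics/c6.png",cv2.resize(a,None,fx=6,fy=6,interpolation=cv2.INTER_CUBIC))
E
```

```text
(no output)
```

View pics/c6.png

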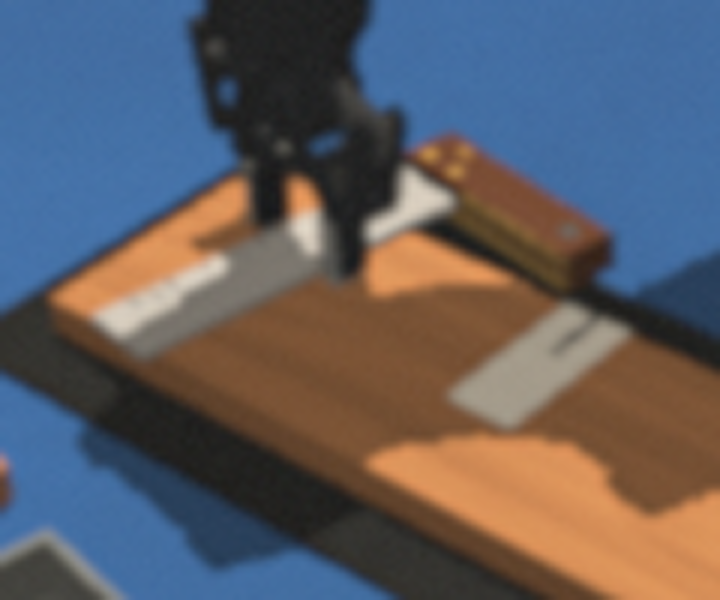

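Emit:
{"api": "move_arm", "payload": {
  "moves": [
    [0, 0, 0, 0],
    [0, 0, 0, 0],
    [0, 0, 0, 0],
    [0, 0, 0, 0],
    [0, 0, 0, 0]
  ],
  "gripper": 0.1,
  "newtons": 25
}}

```text
clock: 11.6
position: [0.6064, -0.0804, 0.0358]
tool_rot: [3.141, -0.002, 0.01]
force: [-1.7, -1.9, 13.9]
grip_width: 0.0388
finger_force: 32.5
```

Emit:
{"api": "move_arm", "payload": {
  "moves": [
    [0, 0, 2, 0],
    [0, 0, 4, 0],
    [0, 0, 6, 0],
    [0, 0, 6, 0],
    [0, 0, 6, 0]
  ]
}}

```text
clock: 12.22
position: [0.6056, -0.0801, 0.0407]
tool_rot: [-3.142, 0.0, 0.01]
force: [-0.1, 0.3, -3.2]
grip_width: 0.039
finger_force: 25.5
```

```bash
python3 - <<'E'
from workcell import *
import cv2
a=grab_frame("scene")[170:270,230:350]
cv2.imwrite("pics/c7.png",cv2.resize(a,None,fx=6,fy=6,interpolation=cv2.INTER_CUBIC))
print(monitor.observe())
E
```

```text
{'clock': 12.275, 'qpos': array([ 0.06385509,  0.76932568, -0.04311991,  1.76495928,  0.05240648,
        0.60866986, -1.57120393]), 'qd': array([-0.00246593, -0.00178917,  0.00078319, -0.00056252, -0.00037509,
        0.00148269,  0.00038533]), 'joint_efforts': array([ 4.78346396e-03, -1.04421723e+02,  2.60889307e+00, -2.55359870e+01,
       -1.30934648e-03,  2.12460849e-02,  9.10333210e-05]), 'position': array([ 0.60555201, -0.08011562,  0.04063349]), 'tool_rot': array([-3.14154587e+00,  2.51261069e-04,  9.73830309e-03]), 'force': array([-0.29515673, -0.44542204, -2.00698004]), 'moment': array([-0.04018671, -0.07268639,  0.03708354]), 'finger_force': 25.50716131925583, 'grip_width': 0.038934226928403357}
```

View pics/c7.png

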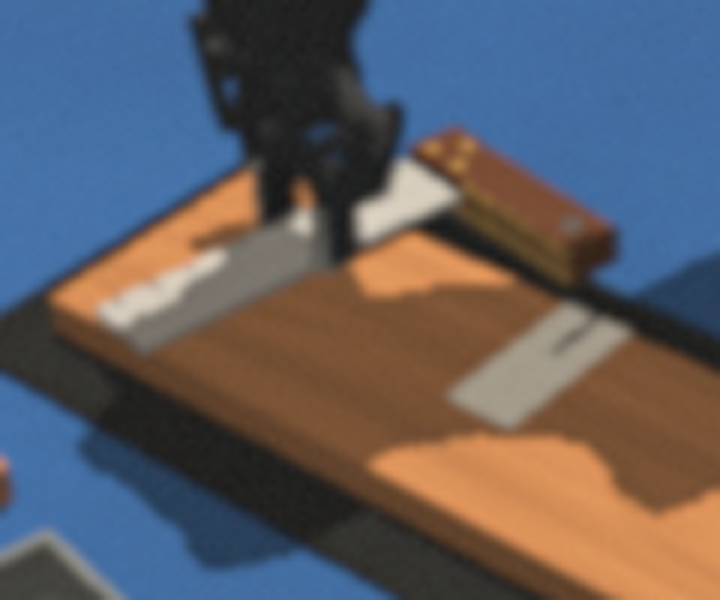

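Emit:
{"api": "move_arm", "payload": {
  "moves": [
    [-8, 0, 0, 0.02],
    [-12, 20, 0, 0.05],
    [-15, 45, 0, 0.08],
    [-15, 70, 0, 0.11],
    [-15, 95, 0, 0.14],
    [-15, 120, 0, 0.17],
    [-14, 140, 0, 0.18],
    [-12, 155, 0, 0.18],
    [-11.5, 162, 0, 0.18],
    [-11.5, 162, 0, 0.18],
    [-11.5, 162, 0, 0.18]
  ]
}}

```text
clock: 13.65
position: [0.5941, 0.0809, 0.0407]
tool_rot: [3.141, 0.0, 0.189]
force: [-0.0, -0.3, -2.6]
grip_width: 0.0388
finger_force: 25.6
```

```bash
python3 - <<'E'
from workcell import *
import cv2, numpy as np
f=lambda i:cv2.resize(i,None,fx=5,fy=5,interpolation=cv2.INTER_CUBIC)
a=f(grab_frame("scene")[190:250,250:400]); b=f(grab_frame("top")[150:210,220:370])
cv2.imwrite("pics/c8.png",np.vstack([a,b])[:600])
E
```

```text
(no output)
```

View pics/c8.png

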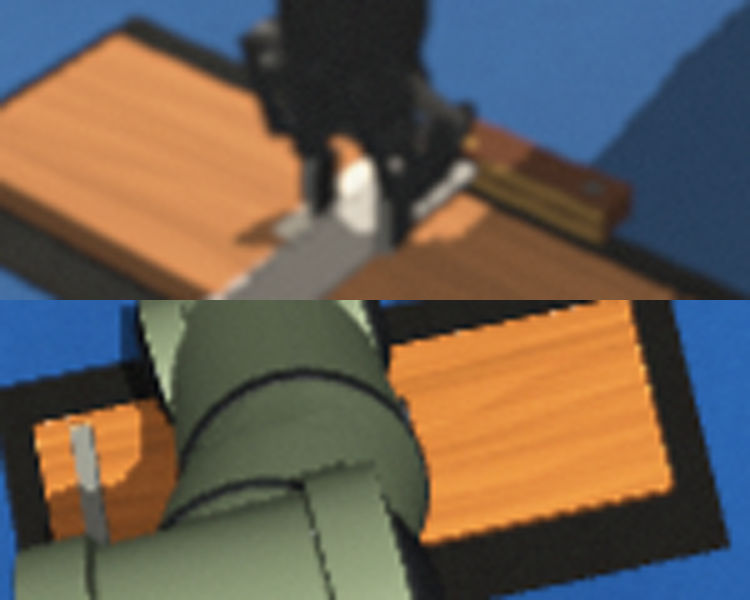

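Emit:
{"api": "move_arm", "payload": {
  "moves": [
    [2, 1.5, 0, 0],
    [4, 2, -2, 0],
    [6, 2.3, -4, 0],
    [6, 2.3, -4, 0],
    [6, 2.3, -4, 0]
  ]
}}

```text
clock: 14.38
position: [0.6001, 0.0841, 0.0367]
tool_rot: [3.142, 0.0, 0.19]
force: [0.6, -0.2, -3.3]
grip_width: 0.0384
finger_force: 25.6
```

Emit:
{"api": "move_arm", "payload": {
  "moves": [
    [1, 0.2, 0, 0],
    [2, 0.4, 0, 0],
    [2, 0.4, 0, 0],
    [2, 0.4, 0, 0]
  ]
}}

```text
clock: 14.88
position: [0.6021, 0.0845, 0.0368]
tool_rot: [3.142, 0.0, 0.19]
force: [-0.7, 0.1, -3.2]
grip_width: 0.0389
finger_force: 25.6
```

Emit:
{"api": "move_arm", "payload": {
  "moves": [
    [0.5, 0.1, 0, 0],
    [1, 0.2, 0, 0],
    [1, 0.2, 0, 0],
    [1, 0.2, 0, 0]
  ]
}}

```text
clock: 15.38
position: [0.6031, 0.0848, 0.0367]
tool_rot: [-3.142, 0.0, 0.19]
force: [-0.2, 0.6, -4.0]
grip_width: 0.0387
finger_force: 25.6
```

Emit:
{"api": "move_arm", "payload": {
  "moves": [
    [0.3, -0.7, 0, 0],
    [0.6, -0.7, 0, 0],
    [0.6, -0.7, 0, 0],
    [0.6, -0.7, 0, 0]
  ]
}}

```text
clock: 15.88
position: [0.6038, 0.0841, 0.0368]
tool_rot: [-3.142, 0.0, 0.19]
force: [0.3, -0.7, -3.1]
grip_width: 0.0389
finger_force: 25.6
```

Emit:
{"api": "move_arm", "payload": {
  "moves": [
    [0.3, 0, 0, 0],
    [0.6, 0.1, 0, 0],
    [0.6, 0.1, 0, 0],
    [0.6, 0.1, 0, 0]
  ]
}}

```text
clock: 16.38
position: [0.6043, 0.0842, 0.0367]
tool_rot: [-3.142, 0.0, 0.19]
force: [0.5, 0.1, -3.4]
grip_width: 0.0386
finger_force: 25.6
```

Emit:
{"api": "move_arm", "payload": {
  "moves": [
    [0.3, 0, 0, 0],
    [0.6, 0.1, 0, 0],
    [0.6, 0.1, 0, 0],
    [0.6, 0.1, 0, 0]
  ]
}}

```text
clock: 16.88
position: [0.605, 0.0843, 0.0367]
tool_rot: [-3.142, -0.0, 0.19]
force: [0.1, 0.4, -3.3]
grip_width: 0.0389
finger_force: 25.6
```

Emit:
{"api": "move_arm", "payload": {
  "moves": [
    [0.3, 0, 0, 0],
    [0.5, 0.1, 0, 0],
    [0.5, 0.1, 0, 0],
    [0.5, 0.1, 0, 0]
  ]
}}

```text
clock: 17.38
position: [0.6054, 0.0844, 0.0367]
tool_rot: [-3.142, 0.0, 0.19]
force: [-0.4, 0.5, -2.2]
grip_width: 0.0388
finger_force: 25.6
```

Emit:
{"api": "move_arm", "payload": {
  "moves": [
    [0.3, 0, 0, 0],
    [0.5, 0.1, 0, 0],
    [0.5, 0.1, 0, 0],
    [0.5, 0.1, 0, 0]
  ]
}}

```text
clock: 17.88
position: [0.606, 0.0845, 0.0367]
tool_rot: [-3.142, -0.0, 0.19]
force: [-0.1, -0.3, -2.9]
grip_width: 0.0388
finger_force: 25.6
```

Emit:
{"api": "move_arm", "payload": {
  "moves": [
    [0.3, 0, 0, 0],
    [0.5, 0.1, 0, 0],
    [0.5, 0.1, 0, 0],
    [0.5, 0.1, 0, 0]
  ]
}}

```text
clock: 18.38
position: [0.6064, 0.0846, 0.0368]
tool_rot: [-3.142, -0.0, 0.19]
force: [-0.4, 0.5, -4.2]
grip_width: 0.0387
finger_force: 25.6
```

Emit:
{"api": "move_arm", "payload": {
  "moves": [
    [0.3, 0, 0, 0],
    [0.5, 0.1, 0, 0],
    [0.5, 0.1, 0, 0],
    [0.5, 0.1, 0, 0]
  ]
}}

```text
clock: 18.88
position: [0.6069, 0.0847, 0.0367]
tool_rot: [-3.142, 0.0, 0.19]
force: [-0.4, 0.7, -3.1]
grip_width: 0.0389
finger_force: 25.6
```

Emit:
{"api": "move_arm", "payload": {
  "moves": [
    [0.3, 0, 0, 0],
    [0.5, 0.1, 0, 0],
    [0.5, 0.1, 0, 0],
    [0.5, 0.1, 0, 0]
  ]
}}

```text
clock: 19.38
position: [0.6071, 0.0847, 0.0366]
tool_rot: [3.142, 0.001, 0.19]
force: [-3.6, -1.7, -3.6]
grip_width: 0.0387
finger_force: 25.6
```

Emit:
{"api": "move_arm", "payload": {
  "moves": [
    [0.3, 0, 0, 0],
    [0.5, 0.1, 0, 0],
    [0.5, 0.1, 0, 0],
    [0.5, 0.1, 0, 0]
  ]
}}

```text
clock: 19.88
position: [0.6079, 0.0849, 0.0367]
tool_rot: [-3.142, 0.0, 0.19]
force: [-3.7, -0.0, -3.4]
grip_width: 0.0389
finger_force: 25.6
```

Emit:
{"api": "move_arm", "payload": {
  "moves": [
    [0, 0, -0.5, 0],
    [0, 0, -0.8, 0],
    [0, 0, -0.8, 0]
  ]
}}

```text
clock: 20.25
position: [0.608, 0.0849, 0.036]
tool_rot: [-3.142, -0.0, 0.19]
force: [-3.9, -1.6, -1.0]
grip_width: 0.0388
finger_force: 25.8
```

Emit:
{"api": "move_arm", "payload": {
  "moves": [
    [0, 0, 0, 0],
    [0, 0, 0, 0],
    [0, 0, 0, 0],
    [0, 0, 0, 0]
  ],
  "gripper": 0.62
}}

```text
clock: 20.75
position: [0.6081, 0.0849, 0.036]
tool_rot: [-3.142, -0.0, 0.19]
force: [-0.2, 1.2, -0.2]
grip_width: 0.0527
finger_force: 0.0
```

Emit:
{"api": "move_arm", "payload": {
  "moves": [
    [0, 0, 10, 0],
    [0, 0, 40, 0],
    [0, 0, 90, 0],
    [-20, -40, 140, 0],
    [-40, -100, 160, 0],
    [-60, -160, 180, 0],
    [-80, -220, 200, 0],
    [-100, -280, 200, 0],
    [-120, -340, 200, 0],
    [-130, -400, 200, 0],
    [-130, -430, 200, 0],
    [-130, -430, 200, 0]
  ]
}}

```text
clock: 22.25
position: [0.4765, -0.3486, 0.2364]
tool_rot: [3.14, 0.0, 0.185]
force: [0.7, 1.4, 0.4]
grip_width: 0.0532
finger_force: 0.0
```

```bash
python3 - <<'E'
from workcell import *
import cv2, numpy as np
for n in("top","scene"):
    cv2.imwrite(f"pics/{n}9.png",np.mean([grab_frame(n).astype(float) for _ in range(4)],0))
a=cv2.imread("pics/top9.png")
# crude classification map for reading around stock/mark
h=cv2.cvtColor(a,cv2.COLOR_BGR2HSV)
for r in range(178,216):
    s=""
    for c in range(250,305):
        H,S,V=map(int,h[r,c])
        s+= "W" if S<60 and V>120 else "B" if H>95 and H<125 and S>120 and V>90 else "." if V<60 and S<130 else "o" if V>150 and 5<H<25 else "s" if S>100 and H<20 else "d" if V<80 else "?"
    print(r,s)
E
```

```text
178 oooooooooooooooooooooooooooWWWWWWWWWWWWWWWWWWoooooooooo
179 oooooooooooooooooooooooooooWWWWWWWWWWWWWWWWWWoooooooooo
180 oooooooooooooooooooooooooooWWWWWWWWWWWWWWWWWWoooooooooo
181 ooooooooooooooooooooooooooooWWWWWWWWWWWWWWWWWWooooooooo
182 ooooooooooooooooooooooooooooWWWWWWWWWWWWWWWWWWooooooooo
183 ooooooooooooooooooooooooooooWWWWWWWWWWWWWWWWWWooooooooo
184 ooooooooooooooooooooooooooooWWWWWWWWWWWWWWWWWWooooooooo
185 oooooooooooooooooooooooooooooWWWWWWWWWWWWWWWWWWoooooooo
186 oooooooooooooooooooooooooooooWWWWWWWWWWWWWWWWWWoooooooo
187 oooooooooooooooooooooooooooooWWWWWWWWWWWWWWWWWWoooooooo
188 oooooooooooooooooooooooooooooWWWWWWWWWWWWWWWWWWoooooooo
189 oooooooooooooooooooooooooooooWWWWWWWWWWWWWWWWWWoooooooo
190 ooooooooooooooooooooooooooooooWWWWWWWWWWWWWWWWWWooooooo
191 ooooooooooooooooooooooooooooooWWWWWWWWWWWWWWWWWWooooooo
192 ooooooooooooooooooooooooooooooWWWWWWWWWWWWWWWWWWooooooo
193 ooooooooooooooooooooooooooooooWWWWWWWWWWWWWWWWWWooooooo
194 ooooooooooooooooooooooooooooooWWWWWWWWWWWWWWWWWWWoooooo
195 oooooooooooooooooooooooooooooooWWWWWWWWWWWWWWWWWWoooooo
196 oooooooooooooooo
[... 597 characters left out ...]
sooosssssssssssssssssssssoosssss..........
207 oooooooooooossssssssssssssssssssssssssoossssss.........
208 oooooooossssssssssssssssssssssssssssssoossssss.........
209 oooososssssssssssssssssssssssssssssssssssssss..........
210 oosss....ssss??ssssssssssssssssssssssssss..............
211 .........ssss??ssssssssssssssssssssss..................
212 .........sssssssssssssssssssssss......................?
213 ..........ssssssssssssssssss......................??BBB
214 ..........sssssssssssss.......................dBBBBBBBB
215 ..........sssssssss......................?BBBBBBBBBBBBB[ WARN:0@2.291] global loadsave.cpp:1063 imwrite_ Unsupported depth image for selected encoder is fallbacked to CV_8U.
```

```bash
cat > m.py <<'E'
from h import *
import cv2
def hedge(g,cols,r0,r1,s):  # per column, row of strongest vertical gradient, subpixel
    out=[]
    for c in cols:
        d=s*np.gradient(g[r0:r1,c]); i=int(d[1:-1].argmax())+1
        a,b,e=d[i-1:i+2]; k=a-2*b+e; out.append([c,r0+i+(0.5*(a-e)/k if k else 0)])
    return np.array(out)
def line(p):
    p=p[np.abs(p[:,1]-np.polyval(np.polyfit(p[:,0],p[:,1],1),p[:,0]))<1.0]; k=np.polyfit(p[:,0],p[:,1],1); return k,np.std(p[:,1]-np.polyval(k,p[:,0])),len(p)
def wl(q,z): # world line in x = a*y+b
    return ray("top",q,z)
E
python3 - <<'E'
from m import *
im=lambda n:cv2.imread(n).astype(float)
A,B=im("pics/top0.png"),im("pics/top9.png"); s0,s9=cv2.imread("pics/scene0.png"),0
# front edge right of stock, in the after image, oak->mat (red drops)
def seg(img,c0,c1,band,s,ch=2):
    res=[]
    for c in range(c0,c1):
        r=band(c); res.append(hedge(img[:,:,ch],[c],int(r)-4,int(r)+6,s)[0])
    return line(np.array(res))
eb=lambda c: 201+(c-296)*(188-201)/(354-296)
k,e,n=seg(B,302,350,eb,-1); print("right edge after",k,e,n)
k0,e0,n0=seg(A,237,280,lambda c:214-(c-235)*.218,-1); print("left edge before",k0,e0,n0)
# whole edge before: far edge left/right for front shift
for nm,I in(("b",A),("a",B)):
    k1,e1,n1=seg(I,232,256,lambda c:175-(c-228)*.218,1); print("far edge",nm,np.polyval(k1,[232,256]),e1,n1)
kl,el,nl=seg(B,236,255,lambda c:214-(c-235)*.218,-1); print("left edge after",np.polyval(kl,[236,255]),"before",np.polyval(k0,[236,255]),el,nl)
# line of edge from left+right after, world
P=ray("top",[[236,np.polyval(kl,236)],[255,np.polyval(kl,255)],[302,np.polyval(k,302)],[349,np.polyval(k,349)]],.023); q=np.polyfit(P[:,1],P[:,0],1); print("edge x=a*y+b",q,np.polyval(q,P[:,1])-P[:,0])
# stock inner top corner
si,ei,ni=seg(B,262,292,lambda c:209.5-(c-255)*.2,-1); print("stock inner",si,ei,ni)
S=ray("top",[[262,np.polyval(si,262)],[291,np.polyval(si,291)]],.035); print("gap mm (perp)",(np.polyval(q,S[:,1])-S[:,0])*.982*1000,S)
# blade outer edge (rows 148..172): white->oak, use blue channel
rows=range(146,174); pts=[]
for r in rows:
    c=int(290.5+(r-170)*.25); p=hedge(B[:,:,0].T,[r],c-6,c+7,-1)[0]; pts.append(p)
kb,e,n=line(np.array(pts)); print("blade outer",kb,e,n)
W=ray("top",[[np.polyval(kb,r),r] for r in(146,173)],.027); print(W)
M=np.array([.5358,.0506]); d=(W[1]-W[0])[:2]; d/=np.linalg.norm(d); v=W[0][:2]-M; u=np.array([.982,.189]); print("blade dir",np.arctan2(-d[1],-d[0]),"offset of outer edge left of mark mm",1000*(u[0]*(W[:,1]-M[1])-u[1]*(W[:,0]-M[0])))
E
```

```text
right edge after [-2.23369549e-01  2.66139664e+02] 0.17707924612580897 47
left edge before [-2.20721359e-01  2.65605338e+02] 0.15449546347639884 43
far edge b [173.08957175 168.00640619] 0.12740397145126833 24
far edge a [172.84813713 167.69904633] 0.10843139086971051 24
left edge after [213.25586244 208.9580181 ] before [213.51509697 209.32139116] 0.17291065361451294 19
edge x=a*y+b [-0.19654895  0.54591531] [ 9.08891690e-05 -2.21792674e-04  2.24634364e-04 -9.37308597e-05]
stock inner [-2.22754643e-01  2.64791537e+02] 0.27876144873924996 27
gap mm (perp) [-1.11344086 -1.25152088] [[0.51596388 0.15815541 0.035     ]
 [0.53530395 0.06047257 0.035     ]]
blade outer [2.03251945e-01 2.52112985e+02] 0.14736572796517652 11
[[0.72800534 0.09059964 0.027     ]
 [0.63109522 0.07264082 0.027     ]]
blade dir 0.1832354890474279 offset of outer edge left of mark mm [2.9528356  3.63329188]
```

```bash
python3 - <<'E'
from m import *
A=cv2.imread("pics/top0.png").astype(int);B=cv2.imread("pics/top9.png").astype(int)
for r in range(188,202): print(r,A[r,286:302,0],B[r,286:302,0])
Bf=B.astype(float)
for nm,c0,ch,s in(("R",290.0,0,-1),("L",278.5,0,1)):
    pts=[]
    for r in range(144,200):
        c=int(round(c0+(r-182)*.2)); w=(r<176 or nm=="L")
        if nm=="R": c=int(round(288.2+(r-173)*.21))
        if w: pts.append(hedge(Bf[:,:,ch].T,[r],c-5,c+6,s)[0])
    p=np.array(pts); k,e,n=line(p); print(nm,k,e,n,p[::4].round(1).tolist())
E
```

```text
188 [171 240 246 245 245 246 246 246 246 246 246 161  81  71  73  72] [218 220 219 220 218 242 245 244 246 245 244 157  80  72  72  72]
189 [163 241 246 246 245 245 246 245 247 246 244 190  93  73  74  74] [216 219 218 192 184 236 244 243 245 244 243 186  94  72  70  70]
190 [129 239 246 246 246 245 245 245 243 245 246 195  96  70  67  66] [214 219 216 210 209 232 242 243 242 244 245 193  94  68  68  67]
191 [ 84 239 245 244 244 245 208 240 244 245 245 239 125  66  65  68] [213 217 217 216 217 177 158 238 244 243 244 238 123  64  66  66]
192 [ 72 219 243 245 244 246 157 238 246 245 245 245 133  65  67  69] [213 216 219 215 192 175 113 237 245 244 244 244 131  67  66  68]
193 [ 67 174 241 246 246 246 179 186 242 245 244 245 184  91  70  69] [213 215 218 216 210 207 161 183 240 244 243 243 182  88  67  66]
194 [ 65 164 241 246 246 245 185 159 239 244 244 244 193  93  67  67] [212 215 218 215 214 189 123 150 238 243 242 243 190  91  66  66]
195 [ 69 100 239 245 246 245 239 151 239 245 243 244 225 109  67  69] [214 213 217 215 184 200 216 139 238 244 243 244 222 109  67  67]
196 [ 70  70
[... 569 characters left out ...]
134 203 197 164 135  83  37  32] [216 214 212 183 129 120 110 126  84 176 155 131 106  60  34  31]
201 [ 68  68  74 194 217 209 168 151  72  96  82  58  46  39  33  32] [144 122 106  84  50  44  40  51  31  68  49  44  37  33  33  32]
R [1.64795119e-01 2.58507310e+02] 0.4297720423999262 28 [[144.0, 283.2], [148.0, 280.5], [152.0, 288.6], [156.0, 283.9], [160.0, 284.8], [164.0, 285.1], [168.0, 286.1], [172.0, 287.1]]
L [2.02843018e-01 2.40308348e+02] 0.1945841125348885 50 [[144.0, 272.0], [148.0, 271.9], [152.0, 271.8], [156.0, 272.0], [160.0, 272.6], [164.0, 273.5], [168.0, 274.4], [172.0, 275.1], [176.0, 276.1], [180.0, 276.8], [184.0, 277.6], [188.0, 278.5], [192.0, 279.3], [196.0, 280.0]]
```

```bash
python3 - <<'E'
from m import *
B=cv2.imread("pics/top9.png").astype(float);A=cv2.imread("pics/top0.png").astype(float)
mk=[]
for r in range(192,199):
    w=np.clip(243-A[r,290:297,0],0,None); w[w<8]=0; mk.append([r,290+(w*np.arange(7)).sum()/w.sum()])
mk=np.array(mk); km=np.polyfit(mk[:,0],mk[:,1],1); print(mk[:,1].round(2),km)
W=ray("top",[[np.polyval(km,r),r] for r in(192,198)],.023); print("mark",W)
pts=[]
for r in range(160,199):
    c=int(round(272.7+(r-160)*.2)); pts.append(hedge(B[:,:,0].T,[r],c-5,c+6,1)[0])
k,e,n=line(np.array(pts)); print(k,e,n)
L=ray("top",[[np.polyval(k,r),r] for r in(160,198)],.027); 
for th in(.186,.19,.194):
    u=np.array([np.cos(th),np.sin(th)]); cr=lambda P:u[0]*P[:,1]-u[1]*P[:,0]
    print(th,"inner edge minus 40 minus mark (mm):",1000*(cr(L)-.04-cr(W).mean()))
# stock end corners: right end
pts=[]
for r in range(203,209):
    pts.append(hedge(B[:,:,2].T,[r],290,300,-1)[0])
print(np.array(pts)); P=ray("top",np.array(pts)[:,::-1],.035); print(1000*(cr(P)-cr(W).mean()))
E
```

```text
[292.   292.47 292.59 293.   293.   293.25 293.56] [2.37367927e-01 2.46552201e+02]
mark [[0.56505699 0.05720072 0.023     ]
 [0.54413131 0.05264046 0.023     ]]
[2.09214797e-01 2.39138695e+02] 0.07669117294090984 39
0.186 inner edge minus 40 minus mark (mm): [3.64318476 2.57405462]
0.19 inner edge minus 40 minus mark (mm): [3.10498243 2.58239619]
0.194 inner edge minus 40 minus mark (mm): [2.56609043 2.59005645]
[[203.         293.60344828]
 [204.         293.72352941]
 [205.         293.95      ]
 [206.         294.54761905]
 [207.         294.75      ]
 [208.         294.22      ]]
[2.75508585 3.06556038 3.02721775 1.77356829 1.81468868 4.25185885]
```

Emit:
{"api": "move_arm", "payload": {
  "moves": [
    [10, 60, 0, 0],
    [20, 120, 0, 0],
    [40, 180, 0, 0],
    [60, 240, 0, 0],
    [80, 300, -10, 0],
    [100, 360, -30, 0],
    [120, 410, -60, 0],
    [130, 430, -90, 0],
    [130, 430, -140, 0],
    [130, 430, -180, 0],
    [130, 430, -190, 0],
    [130, 430, -190, 0]
  ]
}}

```text
clock: 24.15
position: [0.6081, 0.0851, 0.0465]
tool_rot: [-3.142, 0.0, 0.19]
force: [1.0, -0.7, 1.3]
grip_width: 0.0529
finger_force: 0.0
```

Emit:
{"api": "move_arm", "payload": {
  "moves": [
    [0, 0, -4, 0],
    [0, 0, -8, 0],
    [0, 0, -10, 0],
    [0, 0, -10, 0],
    [0, 0, -10, 0]
  ]
}}

```text
clock: 24.78
position: [0.608, 0.0849, 0.0361]
tool_rot: [-3.142, -0.0, 0.19]
force: [0.4, 0.4, -0.2]
grip_width: 0.0527
finger_force: 0.0
```

Emit:
{"api": "move_arm", "payload": {
  "moves": [
    [0, 0, 0, 0],
    [0, 0, 0, 0],
    [0, 0, 0, 0],
    [0, 0, 0, 0],
    [0, 0, 0, 0]
  ],
  "gripper": 0.1,
  "newtons": 20
}}

```text
clock: 25.4
position: [0.608, 0.0849, 0.0362]
tool_rot: [3.142, -0.0, 0.19]
force: [-1.2, -0.3, 5.5]
grip_width: 0.0394
finger_force: 19.9
```

Emit:
{"api": "move_arm", "payload": {
  "moves": [
    [0, 0, 0.5, 0],
    [-0.7, -0.2, 0.8, 0],
    [-1.2, -1, 0.8, 0],
    [-1, -2, 0.8, 0],
    [-0.6, -2.7, 0.8, 0],
    [-0.6, -2.7, 0.8, 0],
    [-0.6, -2.7, 0.8, 0]
  ]
}}

```text
clock: 26.28
position: [0.6074, 0.0822, 0.0367]
tool_rot: [-3.142, -0.0, 0.19]
force: [-0.5, 0.3, -2.6]
grip_width: 0.0393
finger_force: 20.5
```

Emit:
{"api": "move_arm", "payload": {
  "moves": [
    [0.3, 0.1, 0, 0],
    [0.5, 0.1, 0, 0],
    [0.5, 0.1, 0, 0],
    [0.5, 0.1, 0, 0]
  ]
}}

```text
clock: 26.78
position: [0.6078, 0.0823, 0.0367]
tool_rot: [-3.142, 0.0, 0.19]
force: [-0.1, 0.4, -2.4]
grip_width: 0.0389
finger_force: 20.5
```

Emit:
{"api": "move_arm", "payload": {
  "moves": [
    [0.2, 0, 0, 0],
    [0.4, 0.1, 0, 0],
    [0.4, 0.1, 0, 0],
    [0.4, 0.1, 0, 0]
  ]
}}

```text
clock: 27.28
position: [0.6082, 0.0824, 0.0367]
tool_rot: [-3.142, 0.0, 0.19]
force: [0.2, 0.2, -3.1]
grip_width: 0.0394
finger_force: 20.5
```

Contact is expected around x = 0.6085; small steps until the force shows it.

Emit:
{"api": "move_arm", "payload": {
  "moves": [
    [0.2, 0, 0, 0],
    [0.4, 0.1, 0, 0],
    [0.4, 0.1, 0, 0],
    [0.4, 0.1, 0, 0]
  ]
}}

```text
clock: 27.78
position: [0.6085, 0.0824, 0.0367]
tool_rot: [3.142, 0.0, 0.19]
force: [-1.1, 0.4, -2.7]
grip_width: 0.0388
finger_force: 20.5
```

Emit:
{"api": "move_arm", "payload": {
  "moves": [
    [0.2, 0, 0, 0],
    [0.3, 0, 0, 0],
    [0.3, 0, 0, 0],
    [0.3, 0, 0, 0]
  ]
}}

```text
clock: 28.28
position: [0.6087, 0.0824, 0.0366]
tool_rot: [3.142, 0.001, 0.19]
force: [-3.9, -0.7, -3.7]
grip_width: 0.0393
finger_force: 20.6
```

Contact at 3.9 N. Lower, release, retreat and check.

Emit:
{"api": "move_arm", "payload": {
  "moves": [
    [0, 0, -0.4, 0],
    [0, 0, -0.8, 0],
    [0, 0, -0.8, 0]
  ]
}}

```text
clock: 28.65
position: [0.6089, 0.0825, 0.0362]
tool_rot: [3.142, 0.0, 0.19]
force: [-6.5, -1.7, 4.8]
grip_width: 0.0389
finger_force: 21.2
```

Emit:
{"api": "move_arm", "payload": {
  "moves": [
    [0, 0, 0, 0],
    [0, 0, 0, 0],
    [0, 0, 0, 0],
    [0, 0, 0, 0]
  ],
  "gripper": 0.62
}}

```text
clock: 29.15
position: [0.6091, 0.0825, 0.036]
tool_rot: [-3.142, -0.0, 0.19]
force: [1.3, 0.1, 0.1]
grip_width: 0.0531
finger_force: 0.0
```

Emit:
{"api": "move_arm", "payload": {
  "moves": [
    [0, 0, 10, 0],
    [0, 0, 40, 0],
    [0, 0, 90, 0],
    [-20, -40, 140, 0],
    [-40, -100, 160, 0],
    [-60, -160, 180, 0],
    [-80, -220, 200, 0],
    [-100, -280, 200, 0],
    [-120, -340, 200, 0],
    [-130, -400, 200, 0],
    [-130, -430, 200, 0],
    [-130, -430, 200, 0]
  ]
}}

```text
clock: 30.65
position: [0.4775, -0.351, 0.2364]
tool_rot: [3.14, 0.0, 0.185]
force: [-0.3, 0.6, -0.1]
grip_width: 0.0532
finger_force: 0.0
```

```bash
python3 - <<'E'
from m import *
from workcell import grab_frame
B=np.mean([grab_frame("top").astype(float) for _ in range(4)],0); cv2.imwrite("pics/topA.png",B.astype(np.uint8))
A=cv2.imread("pics/top0.png").astype(float)
W=np.array([[.56506,.0572],[.54413,.05264]])
pts=[]
for r in range(160,199):
    c=int(round(273.3+(r-160)*.2)); pts.append(hedge(B[:,:,0].T,[r],c-5,c+6,1)[0])
k,e,n=line(np.array(pts)); print(k,e,n)
L=ray("top",[[np.polyval(k,r),r] for r in(160,198)],.027); th=.192
u=np.array([np.cos(th),np.sin(th)]); cr=lambda P:u[0]*P[:,1]-u[1]*P[:,0]
print("outer edge off mark mm",1000*(cr(L)-.04-cr(W).mean()))
def seg(img,c0,c1,band,s,ch=2):
    return line(np.array([hedge(img[:,:,ch],[c],int(band(c))-4,int(band(c))+6,s)[0] for c in range(c0,c1)]))
k1,_,_=seg(B,302,350,lambda c:201+(c-296)*(188-201)/58,-1); kl,_,_=seg(B,236,253,lambda c:214-(c-235)*.218,-1)
P=ray("top",[[236,np.polyval(kl,236)],[252,np.polyval(kl,252)],[302,np.polyval(k1,302)],[349,np.polyval(k1,349)]],.023); q=np.polyfit(P[:,1],P[:,0],1)
si,ei,ni=seg(B,263,292,lambda c:209.5-(c-255)*.2,-1)
S=ray("top",[[263,np.polyval(si,263)],[291,np.polyval(si,291)]],.035); print("gap",(np.polyval(q,S[:,1])-S[:,0])*982,ei,ni)
kf,_,_=seg(B,232,256,lambda c:175-(c-228)*.218,1); print("far edge",np.polyval(kf,[232,256]),"was 173.09 168.01; near left",np.polyval(kl,[236,255]),"was 213.5 209.3")
for r in(188,192,194,197): print(r,B[r,286:300,0].astype(int))
E
```

```text
[2.09493924e-01 2.39859874e+02] 0.08310911786850816 39
outer edge off mark mm [0.25808453 0.01795559]
gap [-0.8677345  -2.47231154] 0.33411884523979224 28
far edge [172.74260945 167.65252474] was 173.09 168.01; near left [213.14276152 208.9108285 ] was 213.5 209.3
188 [213 218 219 217 218 173 239 244 245 245 244 155  80  72]
192 [215 212 217 218 214 203 154 238 245 243 243 244 130  66]
194 [215 212 214 217 215 162 196 166 238 243 243 243 190  90]
197 [217 216 212 215 215 188 209 124 213 242 244 243 243 155]
```

```bash
python3 -c "
from workcell import bot
print(bot.job_done())"
```

```text
the job is handed in; nothing more can be done
None
```

I handed the job in at about 31 s of the 72 s; no verdict came back. By the final top-camera measurements, the blade's outer edge is within about 0.3 mm of the pencil mark and the front shifted about 1 mm. The stock was pressed against the marked edge until contact, but that view cannot resolve the last millimetre of the gap or show that the blade lies flat. The sanding block is abrasive side down on the counter.

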